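# Release the pressure cap of the glue pot

## Task

Open the blue cap of the cream-coloured glue pressure pot: turn it anticlockwise to its first stop without pressing, then press it down, turn it on past the stop until it is released, and let go so that it springs back up. Leave the red cap of the dark grey pot shut.

Things in the scene. Friction and masses are not known exactly. Their poses are not given: they have to be found in the camera images.
- blue_grip (a point): On the turning axis of the blue cap of the cream pot (152 mm wide, fixed, on the left or right). Cap: disc 66 mm across, on it an upright round knob 40 mm across, 38 tall (pinch it from above at any yaw); the point is 24 mm above the disc, 14 below the knob's top, 191 above the bench. x along the cap's white line, z up. Two gates 35-50 mm from the axis stand 9 mm above the fully pressed disc.
- blue_cap (a joint): Turn of the blue cap, rad, growing anticlockwise from above. 0 shut (starts 0 to 0.2). Unpressed, its two lugs meet steel gates at the first stop, 0.60; pressed, they pass under and are clear at 1.06; hard end at 1.35. Friction 0.06 N m; stays where left. Collar marks for the cap's white line: white shut, yellow first stop, green released.
- blue_press (a joint): How far the blue cap is pressed down, m: 0 up, 0.011 bottomed. Spring pushes up with 4 N at 0, rising to 13 N at 0.011. The lugs pass the gates only when pressed more than 0.0075; under the gates it cannot rise; beyond them it springs back to 0 when let go.
- red_cap (a joint): Turn of the red cap on the dark grey pot, in rad, anticlockwise; the same kind of cap and pot. It starts between 0 and 0.2 and is to stay shut.

How it is judged:
By the outcome, as a careful person would: the job done as asked, in the order asked, and still so for the second after the job is handed in, with the robot touching nothing.
It also fails if it takes over 35 s, if anything falls off the work surface, if the arm or the gripper's body presses on something with over 40 N, if the wrist force passes 120 N, or if a joint passes its speed limit or range.

## Robot

A 7-joint arm with a two-finger parallel gripper is mounted at the origin on the work surface. World frame = base frame: x ahead of the robot, y to its left, z up, the work surface at z = 0. Lengths are in m, angles in degrees, forces in N, time in s.
With the tool pointing down it reaches from about 0.4 to 0.875 m from the base axis. Payload 4.4 kg.
Tool frame: the origin (TCP) lies at the very end of the fingers, on their centre line; the grasp point (between the pads) lies 19 mm behind it (manip.tcp_to_grasp is the z of the grasp point in the tool frame, in m); z points along the fingers, y is the direction in which the jaws open and shut (so a half turn about z gives the same grasp; the last joint's range is limited). The gripper opens to 85 mm and grips with 20 to 120 N. Pads are 22 mm wide; open, the fingers measure 114 mm over their backs; the gripper's body (76 mm by 85 mm) begins 54 mm behind the grasp point. The pads swing forward as they close: fully open they stand 13 mm farther back than shut.
Start: joints at [-69.775, 36.005, 2.206, 86.941, -1.547, 57.084, -1.146], TCP at [0.264, 0.594, 0.231] pointing down, gripper open.
Joint ranges: [-175.42, 175.42], [-21.48, 121.26], [-71.46, 75.88], [10.55, 141.38], [-63.04, 243.04], [13.31, 113.54], [-168.57, 168.57]. Speed limits (degrees/s): [147.25, 147.25, 180, 180, 180, 180, 180].

## Interface

Orientations are given as [roll, pitch, yaw] about the fixed x, y, z axes, in that order (R = Rz(yaw) Ry(pitch) Rx(roll)).
In Python, from bench import manip gives the robot as it stands.
- The arm moves only by the tool carry_out, never from a script. Its argument "steps" is a list of rows, each a list of 7 numbers: the shift along the tool's x, y, z in cm, then the turn, a rotation vector about the tool's x, y, z in degrees, then the gripper command: -1 is shut, 1 is fully open, values between are in proportion. In form: [[dx, dy, dz, wx, wy, wz, fingers], ...]. A call has 1 to 12 rows; each row shifts and turns the commanded pose from where the row before left it, along the tool's axes as they then stand; what a row does not reach is not made up. A row lasts 1/10 s, in which the tool goes at most 50 mm and 8.59 degrees, less where a joint would pass 70% of its speed; a pose out of reach is approached as far as the arm can. A call is refused whole if a number of a shift passes 5 or a number of a turn 8.59, either way. A call with a gripper value outside its range is refused whole. The fingers move at their own pace and stop on an object; "newtons" is the grip in N (left out, the last holds). Time passes only in rows, so rows that do not move let the fingers close. It gives the time, the measured TCP pose, the force and the opening at its end, in the units of the state.
- manip.get_state(): the state, without advancing time (a new reading comes with each control period).
- manip.read_camera(name): name is "scene" or "top"; returns (picture, depth): 384x512x3 uint8, red, green, blue; 384x512 float32, m along the optical axis (not along the pixel's ray), 0 where there is no reading.
- manip.camera_info(name): a dict with "fx", "fy", "cx", "cy" (pixels), "rvec" (rotation vector, rad) and "tvec" (3), from world to camera coordinates, as OpenCV has them. Camera axes: x right, y down, z forward; pixel columns grow to the right and rows downward; lengths in m; the calibration is good to about 2 mm. A picture is of the moment at which its call begins. camera_info takes no time and is no camera call.
- manip.close_job(): hands the job in, once; it reports no verdict.
Trained networks look in the newest picture that a camera, given by its name, has taken for a name from the list of things; names that differ only in an ending like _2 or _b are one class to them, and where a whole thing is asked for, a point or a joint stands for the part that bears it (a point fixed in the world has none). Each returns a list of dicts, best first, with "confidence" (0 to 1); they miss things now and then, are a little off and sometimes report something else, mostly with a low value. They report only what shows in the picture. A call takes as long as a camera call.
- manip.boxes_of(thing, camera): "centre" ([x, y, z] in m, in world coordinates, good to about 4 mm: the middle of the surface that is visible of it).
- manip.trace(thing, camera): "region" (384x512 bool, what is visible of it).
- manip.tip_of(thing, camera): "centre" ([x, y, z] in m, in world coordinates, good to about 4 mm: a listed point, or the origin of a listed thing).
The state is a dict: "time_s": time; "joint_positions": joint angles; "joint_velocities": joint speeds; "tau": joint torques, N m; "ee_pos": TCP position; "eef_rot": TCP orientation; "contact_force": force on the tool from outside, world axes, zero at the start; "torque": the same for the moment, N m; "gripper_width": opening from 0.0 (shut) to 1.0 (fully open).
Only numpy, scipy, OpenCV 4.12 (cv2) and the standard library are available. Lean on these libraries where they do the work, as an engineer would, in place of code of your own. Each camera call takes 0.05 s, during which the arm holds its last target.

## Working session

There is one attempt and no reset: what is moved stays moved. The work goes in short steps, Python scripts to look and compute and a tool call to move; the robot and the scene stay as the last step left them, time stands still between calls to the robot, and variables do not carry over. Pictures are saved under pics/ and viewed, and the job is handed in when it is done.

Besides the shell and the picture viewer there is one more tool, called after "Request:" as name([rows], argument=value, ...), one row to a line, values as JSON. carry_out: Moves the arm, as the interface text tells. Its arguments: {"type":"object","properties":{"steps":{"type":"array","items":{"type":"array","items":{"type":"number"}}},"newtons":{"type":"number"}},"required":["steps"]}

```bash
mkdir -p pics; python3 - <<'E'
from bench import manip
import cv2
s=manip.get_state();print({k:s[k] for k in('time_s','ee_pos','eef_rot','gripper_width','contact_force')}, manip.tcp_to_grasp)
for c in('scene','top'):
    im,d=manip.read_camera(c);cv2.imwrite(f'pics/{c}0.png',im[:,:,::-1])
    for t in('blue_grip',): print(c,manip.tip_of(t,c))
    for t in('blue_cap','red_cap'): print(c,t,manip.boxes_of(t,c))
    print(manip.camera_info(c))
E
```

```text
{'time_s': 0.0, 'ee_pos': array([0.26407097, 0.59326077, 0.23040837]), 'eef_rot': array([-1.79892458e+02,  3.75615108e-03,  1.56004817e+02]), 'gripper_width': 0.9991689368529891, 'contact_force': array([-0.16458055, -0.00486967, -0.69198215])} -0.0187
scene [{'centre': [0.5337, 0.2615, 0.1957], 'confidence': 0.83}]
scene blue_cap [{'centre': [0.5469, 0.2511, 0.1738], 'confidence': 0.96}]
scene red_cap [{'centre': [0.5215, -0.2147, 0.1698], 'confidence': 0.82}]
{'fx': 418.07181693561574, 'fy': 418.07181693561574, 'cx': 259.68835489382, 'cy': 187.17528840711606, 'rvec': array([ 2.29109246,  1.12664485, -0.35005471]), 'tvec': array([-0.35676119, -0.24509762,  1.2273115 ])}
top [{'centre': [0.5348, 0.26, 0.1898], 'confidence': 0.82}]
top blue_cap [{'centre': [0.5324, 0.2557, 0.1686], 'confidence': 0.66}]
top red_cap [{'centre': [0.5149, -0.2084, 0.1655], 'confidence': 0.71}, {'centre': [0.5307, 0.2558, 0.1672], 'confidence': 0.63}, {'centre': [0.5281, 0.2543, 0.1674], 'confidence': 0.25}]
{'fx': 397.8367699788308, 'fy': 397.8367699788308, 'cx': 253.89379763757657, 'cy': 198.26329681109357, 'rvec': array([ 2.13640793, -2.18166897,  0.13950973]), 'tvec': array([0.01980589, 0.58434969, 0.97004188])}
```

View pics/scene0.png

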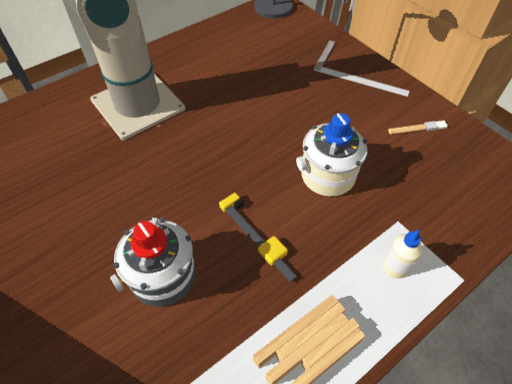

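View pics/top0.png

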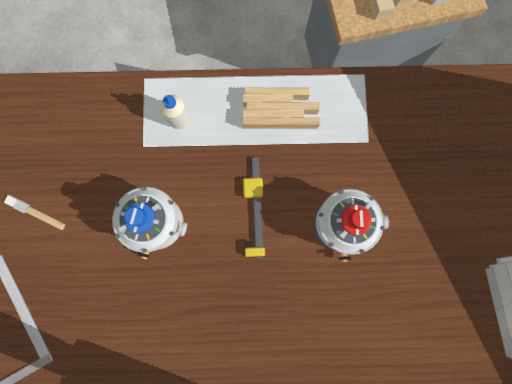

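```bash
python3 - <<'E'
import cv2,numpy as np
from bench import manip
im=cv2.imread('pics/top0.png')
i=manip.camera_info('top')
K=np.array([[i['fx'],0,i['cx']],[0,i['fy'],i['cy']],[0,0,1.]])
p,_=cv2.projectPoints(np.array([[.535,.26,.191],[.535,.26,.167]]),i['rvec'],i['tvec'],K,None);print(p)
u,v=p[1,0].astype(int)
cv2.imwrite('pics/topz.png',cv2.resize(im[v-45:v+45,u-60:u+60],None,fx=6.6,fy=6.6,interpolation=cv2.INTER_CUBIC)); print(u-60,v-45)
i=manip.camera_info('scene');im=cv2.imread('pics/scene0.png')
K=np.array([[i['fx'],0,i['cx']],[0,i['fy'],i['cy']],[0,0,1.]])
p,_=cv2.projectPoints(np.array([[.535,.26,.191],[.535,.26,.167]]),i['rvec'],i['tvec'],K,None);print(p)
u,v=p[1,0].astype(int)
cv2.imwrite('pics/scz.png',cv2.resize(im[v-45:v+45,u-60:u+60],None,fx=6.6,fy=6.6,interpolation=cv2.INTER_CUBIC)); print(u-60,v-45)
E
```

```text
[[[135.85660907 214.83991289]]

 [[139.05544853 215.75108688]]]
79 170
[[[340.66591421 123.73066271]]

 [[338.87605735 131.26896104]]]
278 86
```

View zooms.

View pics/topz.png

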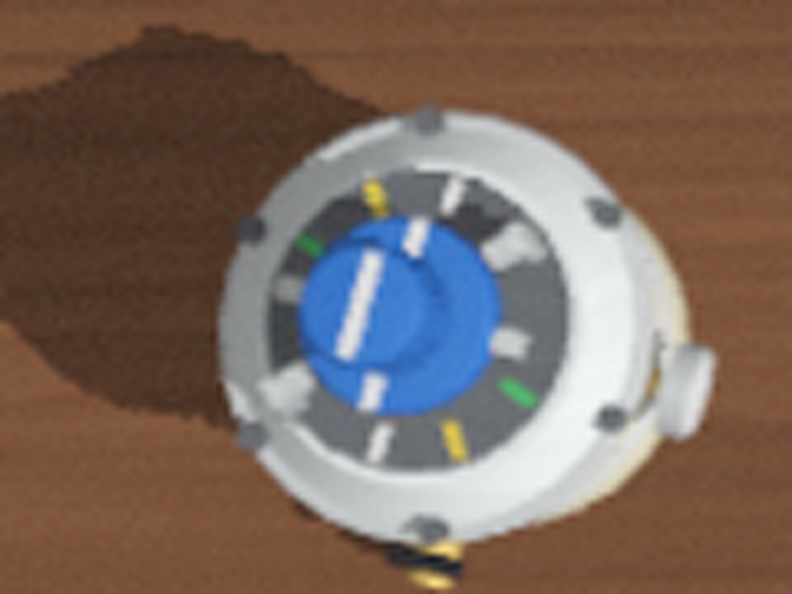

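View pics/scz.png

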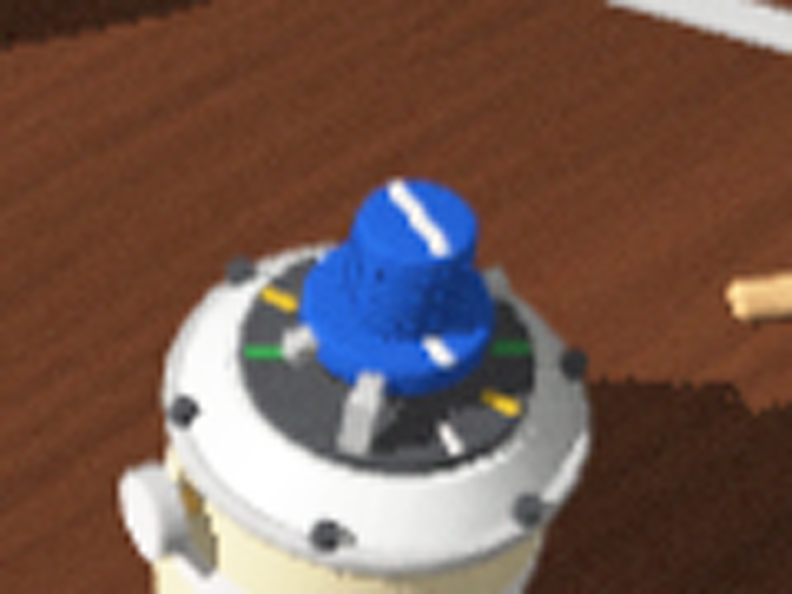

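```bash
cat > h.py <<'E'
import cv2,numpy as np
from bench import manip
def bp(c,u,v,z):
    i=manip.camera_info(c);R=cv2.Rodrigues(i['rvec'])[0];t=i['tvec']
    d=R.T@np.array([(u-i['cx'])/i['fx'],(v-i['cy'])/i['fy'],1]);o=-R.T@t
    return o+d*(z-o[2])/d[2]
E
python3 - <<'E'
from h import *
o=79-.42,170-.42
def f(x,y,z): return bp('top',79+(x+.5)/6.6-.5,170+(y+.5)/6.6-.5,z)
def g(x,y,z): return bp('scene',278+(x+.5)/6.6-.5,86+(y+.5)/6.6-.5,z)
def L(n,fn,a,b,z):
    p,q=fn(*a,z),fn(*b,z);m=(p+q)/2;d=p-q;print(n,m.round(4),np.degrees(np.arctan2(d[1],d[0])).round(1),np.linalg.norm(d).round(3))
L('knobline',f,(374,252),(347,360),.205)
L('disc',f,(418,222),(371,408),.167)
L('white',f,(454,180),(380,455),.160)
L('yellow',f,(374,185),(456,455),.160)
L('green',f,(306,240),(520,395),.160)
L('sc knob',g,(397,184),(445,252),.205)
L('sc yellow',g,(278,299),(502,404),.160)
L('sc green',g,(262,352),(512,348),.160)
im,d=manip.read_camera('top')
print(d[205:228:3,124:160:4].round(3))
s=manip.get_state();print(s['ee_pos'],s['eef_rot'],s['joint_positions'])
E
```

```text
knobline [0.5316 0.2614 0.205 ] -13.2 0.035
disc [0.5318 0.2615 0.167 ] -13.4 0.063
white [0.5315 0.2559 0.16  ] -14.3 0.094
yellow [0.5307 0.2567 0.16  ] 17.5 0.095
green [0.5313 0.2574 0.16  ] 53.5 0.09
sc knob [0.5331 0.2606 0.205 ] 163.6 0.034
sc yellow [0.5441 0.2451 0.16  ] -161.4 0.086
sc green [0.5436 0.245  0.16  ] -126.0 0.086
[[0.901 0.898 0.872 0.871 0.873 0.872 0.9   0.898 0.878]
 [0.898 0.874 0.835 0.834 0.863 0.871 0.872 0.875 0.874]
 [0.896 0.832 0.832 0.83  0.833 0.864 0.871 0.875 0.896]
 [0.835 0.833 0.83  0.831 0.83  0.849 0.868 0.871 0.894]
 [0.832 0.832 0.829 0.829 0.831 0.847 0.866 0.871 0.894]
 [0.869 0.83  0.829 0.831 0.831 0.851 0.869 0.869 0.874]
 [0.892 0.831 0.829 0.827 0.836 0.858 0.87  0.872 0.872]
 [0.869 0.869 0.838 0.842 0.864 0.867 0.865 0.894 0.894]]
[0.26428318 0.59379391 0.23124061] [-1.79990686e+02 -2.15357218e-03  1.56001853e+02] [-69.77413389  36.00854587   2.20445485  86.94570031  -1.54659207
  57.08468478  -1.14795865]
```

Request:
carry_out([
  [-2.4, -1.2, -0.6, 0, 0, 0, 1],
  [-3.2, -1.6, -0.6, 0, 0, 0, 1],
  [-3.2, -1.6, -0.6, 0, 0, 0, 1],
  [-3.2, -1.6, 0, 0, 0, 0, 1],
  [-3.2, -1.6, 0, 0, 0, 0, 1],
  [-3.2, -1.6, 0, 0, 0, 0, 1],
  [-3.2, -1.6, 0, 0, 0, 0, 1],
  [-3.2, -1.6, 0, 0, 0, 0, 1],
  [-3.2, -1.6, 0, 0, 0, 0, 1],
  [-3.2, -1.6, 0, 0, 0, 0, 1],
  [-3.2, -1.6, 0, 0, 0, 0, 1],
  [-3.0, -1.6, 0, 0, 0, 0, 1],
], newtons=60)

```text
time_s: 1.65
ee_pos: [0.5306, 0.2686, 0.2495]
eef_rot: [180.0, 0.0, 156.0]
contact_force: [0.5, 0.1, 0.4]
gripper_width: 1.0
```

Request:
carry_out([
  [0, 0, 0, 0, 0, 8, 1],
  [0, 0, 0, 0, 0, 8, 1],
  [0, 0, 0, 0, 0, 8, 1],
  [0, 0, 0, 0, 0, 8, 1],
  [0, 0, 0, 0, 0, 8, 1],
  [0, 0, 0, 0, 0, 8, 1],
  [0, 0, 0, 0, 0, 8, 1],
  [0, 0, 0, 0, 0, 8, 1],
  [0, 0, 0, 0, 0, 8, 1],
  [0, 0, 0, 0, 0, 8, 1],
  [0, 0, 0, 0, 0, 0, 1],
  [0, 0, 0, 0, 0, 0, 1],
])

```text
time_s: 2.85
ee_pos: [0.5294, 0.2702, 0.2493]
eef_rot: [-180.0, 0.0, 76.2]
contact_force: [-0.4, -0.1, 0.2]
gripper_width: 1.0
```

```bash
python3 - <<'E'
from h import *
s=manip.get_state();print(s['ee_pos'],s['eef_rot'],s['joint_positions'],s['contact_force'],s['time_s'])
for c in('scene','top'):
    im,d=manip.read_camera(c);cv2.imwrite(f'pics/{c}1.png',im[:,:,::-1])
im=cv2.imread('pics/scene1.png');cv2.imwrite('pics/s1z.png',cv2.resize(im[60:200,250:430],None,fx=4,fy=4,interpolation=cv2.INTER_CUBIC))
E
```

```text
[0.52941269 0.27019428 0.24927987] [-1.79998733e+02  4.00736641e-03  7.62105469e+01] [-45.50903581  32.16807918  25.17835427  95.44189893 -15.86183268
  55.9523344  -28.55915731] [-0.36588707 -0.11455471  0.15019842] 2.85
```

View pics/s1z.png

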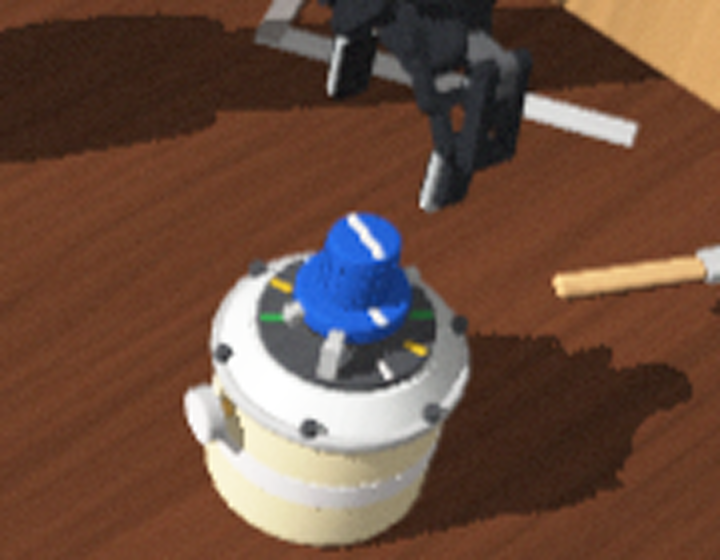

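Request:
carry_out([
  [-0.42, 0.24, 0, 0, 0, 0, 1],
  [-0.42, 0.24, 0, 0, 0, 0, 1],
  [0, 0, 0.8, 0, 0, 0, 1],
  [0, 0, 1, 0, 0, 0, 1],
  [0, 0, 1, 0, 0, 0, 1],
  [0, 0, 1, 0, 0, 0, 1],
  [0, 0, 1, 0, 0, 0, 1],
  [0, 0, 1, 0, 0, 0, 1],
  [0, 0, 1, 0, 0, 0, 1],
  [0, 0, 0.5, 0, 0, 0, 1],
  [0, 0, 0, 0, 0, 0, 1],
  [0, 0, 0, 0, 0, 0, 1],
])

```text
time_s: 4.15
ee_pos: [0.5324, 0.2607, 0.1764]
eef_rot: [180.0, -0.0, 76.0]
contact_force: [-0.1, 0.0, -0.6]
gripper_width: 1.002
```

```bash
python3 - <<'E'
from h import *
s=manip.get_state();print(s['ee_pos'],s['eef_rot'],s['contact_force'],s['time_s'])
for c in('scene','top'):
    im,d=manip.read_camera(c);cv2.imwrite(f'pics/{c}2.png',im[:,:,::-1])
im=cv2.imread('pics/scene2.png');cv2.imwrite('pics/s2z.png',cv2.resize(im[60:200,250:430],None,fx=4,fy=4,interpolation=cv2.INTER_CUBIC))
im=cv2.imread('pics/top2.png');cv2.imwrite('pics/t2z.png',cv2.resize(im[150:270,60:220],None,fx=4,fy=4,interpolation=cv2.INTER_CUBIC))
E
```

```text
[0.53237826 0.26072034 0.17643926] [ 1.79982250e+02 -1.22431603e-02  7.60010191e+01] [-0.09323564  0.04730579 -0.6111349 ] 4.15
```

View pics/s2z.png

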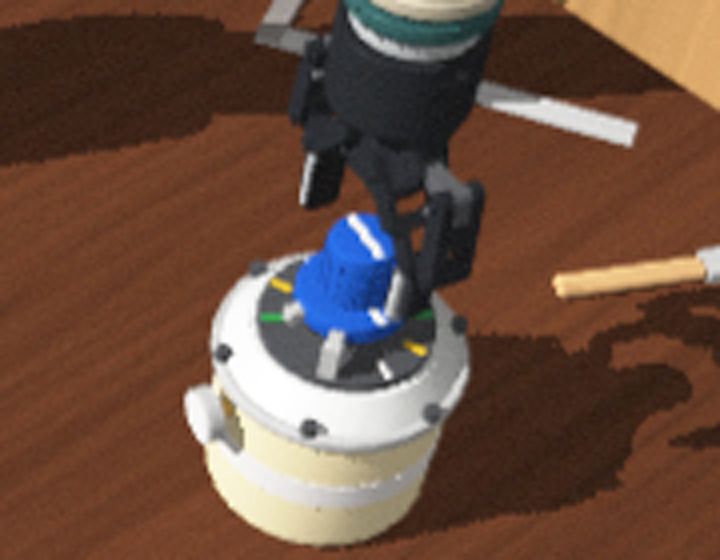

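View pics/t2z.png

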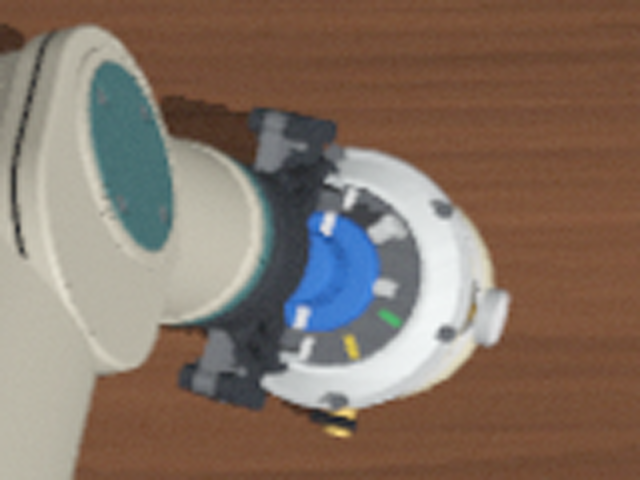

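Request:
carry_out([
  [0, 0, 0, 0, 0, 0, 0.3],
  [0, 0, 0, 0, 0, 0, 0.0],
  [0, 0, 0, 0, 0, 0, -1],
  [0, 0, 0, 0, 0, 0, -1],
  [0, 0, 0, 0, 0, 0, -1],
  [0, 0, 0, 0, 0, 0, -1],
  [0, 0, 0, 0, 0, 0, -1],
  [0, 0, 0, 0, 0, 0, -1],
], newtons=60)

```text
time_s: 5.05
ee_pos: [0.5324, 0.2607, 0.1765]
eef_rot: [180.0, -0.0, 76.0]
contact_force: [-0.3, -0.5, 2.9]
gripper_width: 0.452
```

```bash
python3 - <<'E'
from h import *
s=manip.get_state();print(s['ee_pos'],s['eef_rot'],s['contact_force'],s['torque'],s['gripper_width'],s['time_s'])
im,d=manip.read_camera('scene')
cv2.imwrite('pics/s3z.png',cv2.resize(im[60:200,250:430,::-1],None,fx=4,fy=4,interpolation=cv2.INTER_CUBIC))
E
```

```text
[0.53240019 0.26072988 0.17647746] [ 1.79973969e+02 -1.90956462e-02  7.60045966e+01] [-0.25567736 -0.4600129   2.91275702] [-0.00079637  0.03623776  0.02004387] 0.45231024483394666 5.05
```

View pics/s3z.png

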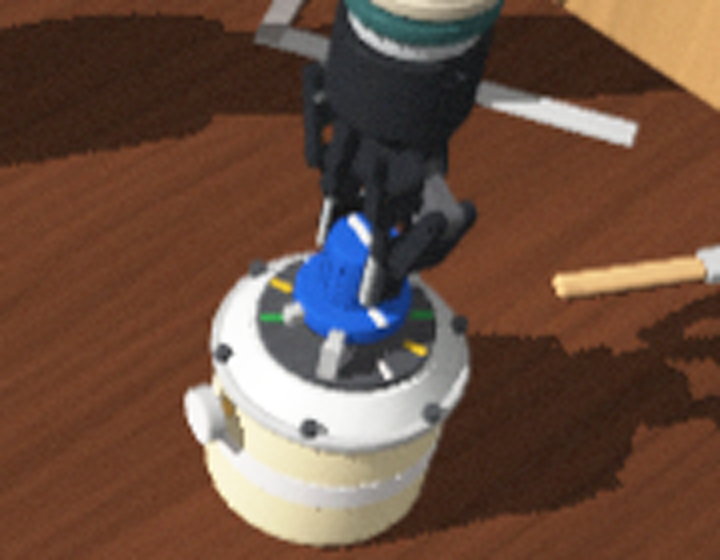

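Request:
carry_out([
  [0, 0, 0, 0, 0, -2, -1],
  [0, 0, 0, 0, 0, -4, -1],
  [0, 0, 0, 0, 0, -4, -1],
  [0, 0, 0, 0, 0, -4, -1],
  [0, 0, 0, 0, 0, -4, -1],
  [0, 0, 0, 0, 0, -4, -1],
  [0, 0, 0, 0, 0, -4, -1],
  [0, 0, 0, 0, 0, -2, -1],
  [0, 0, 0, 0, 0, 0, -1],
  [0, 0, 0, 0, 0, 0, -1],
])

```text
time_s: 6.1
ee_pos: [0.5329, 0.2607, 0.1765]
eef_rot: [179.9, 0.0, 104.0]
contact_force: [2.5, 0.2, 3.8]
gripper_width: 0.448
```

```bash
python3 - <<'E'
from h import *
s=manip.get_state();print(s['ee_pos'],s['eef_rot'],s['contact_force'],s['torque'],s['gripper_width'],s['time_s'])
im,d=manip.read_camera('scene')
cv2.imwrite('pics/s4z.png',cv2.resize(im[60:200,250:430,::-1],None,fx=4,fy=4,interpolation=cv2.INTER_CUBIC))
E
```

```text
[0.53285061 0.26067176 0.17653415] [1.79918443e+02 4.66390367e-03 1.03971769e+02] [2.51288992 0.24829245 3.81269992] [-0.09572472 -0.39944242  0.11912234] 0.4479758135061277 6.1
```

View pics/s4z.png

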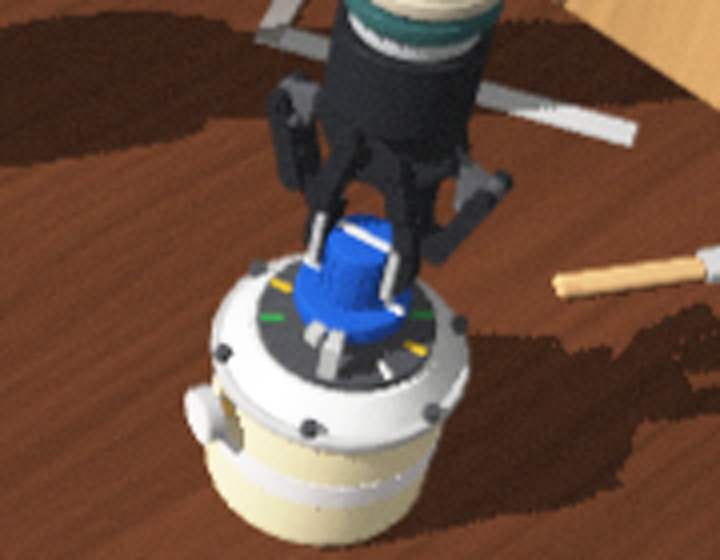

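Request:
carry_out([
  [0, 0, 0, 0, 0, -1, -1],
  [0, 0, 0, 0, 0, -1, -1],
  [0, 0, 0, 0, 0, 0, -1],
  [0, 0, 0, 0, 0, 0, -1],
])

```text
time_s: 6.55
ee_pos: [0.5328, 0.2607, 0.1765]
eef_rot: [179.9, 0.0, 106.0]
contact_force: [3.6, -0.0, 3.1]
gripper_width: 0.45
```

```bash
python3 - <<'E'
from h import *
s=manip.get_state();print(s['ee_pos'],s['eef_rot'],s['contact_force'],s['torque'])
E
```

```text
[0.53282718 0.26069674 0.17650704] [1.79920993e+02 7.03655871e-03 1.06002643e+02] [ 3.61071808 -0.0069644   3.06325271] [-0.07236426 -0.92074661  0.05126909]
```

Request:
carry_out([
  [0, 0, 0, 0, 0, -1, -1],
  [0, 0, 0, 0, 0, -1, -1],
  [0, 0, 0, 0, 0, 0, -1],
  [0, 0, 0, 0, 0, 0, -1],
])

```text
time_s: 6.95
ee_pos: [0.5329, 0.2607, 0.1765]
eef_rot: [179.9, 0.0, 108.0]
contact_force: [5.3, -0.0, 3.3]
gripper_width: 0.448
```

```bash
python3 - <<'E'
from h import *
s=manip.get_state();print(s['ee_pos'],s['eef_rot'],s['contact_force'],s['torque'])
E
```

```text
[0.53286715 0.26071554 0.17651865] [1.79916782e+02 7.08373079e-03 1.08033649e+02] [ 5.34362513 -0.01982225  3.30587587] [-0.02896155 -1.08452473  0.04523476]
```

Request:
carry_out([
  [0, 0, 0, 0, 0, -1, -1],
  [0, 0, 0, 0, 0, -1, -1],
  [0, 0, 0, 0, 0, 0, -1],
  [0, 0, 0, 0, 0, 0, -1],
])

```text
time_s: 7.35
ee_pos: [0.5329, 0.2607, 0.1765]
eef_rot: [179.9, 0.0, 110.0]
contact_force: [5.3, -0.5, 2.0]
gripper_width: 0.449
```

```bash
python3 - <<'E'
from h import *
s=manip.get_state();print(s['ee_pos'],s['eef_rot'],s['contact_force'],s['torque'],s['tau'])
im,d=manip.read_camera('scene')
cv2.imwrite('pics/s5z.png',cv2.resize(im[85:175,285:385,::-1],None,fx=6,fy=6,interpolation=cv2.INTER_CUBIC))
im,d=manip.read_camera('top')
cv2.imwrite('pics/t5z.png',cv2.resize(im[170:260,90:210,::-1],None,fx=6,fy=6,interpolation=cv2.INTER_CUBIC))
E
```

```text
[0.53286468 0.26074079 0.17649389] [1.79917502e+02 3.29334598e-03 1.10011707e+02] [ 5.27967978 -0.48510495  1.95407699] [-0.01609317 -1.1962154  -0.01487004] [ -1.52070969 -49.6849072    1.90107085 -12.67957449  -0.39617459
   1.7223395    0.08835887]
```

View pics/s5z.png

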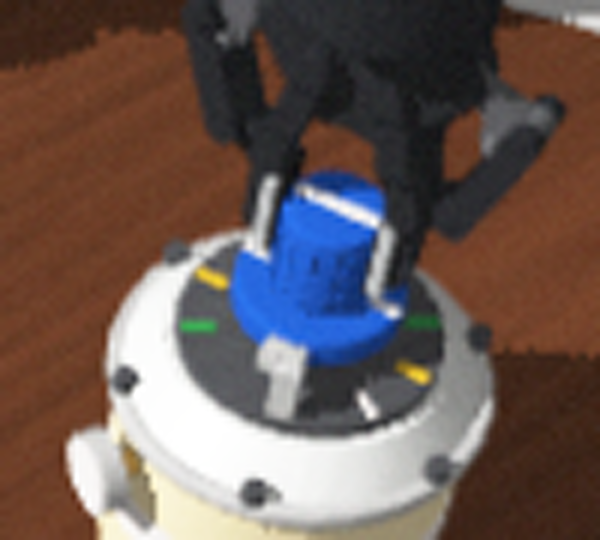

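View pics/t5z.png

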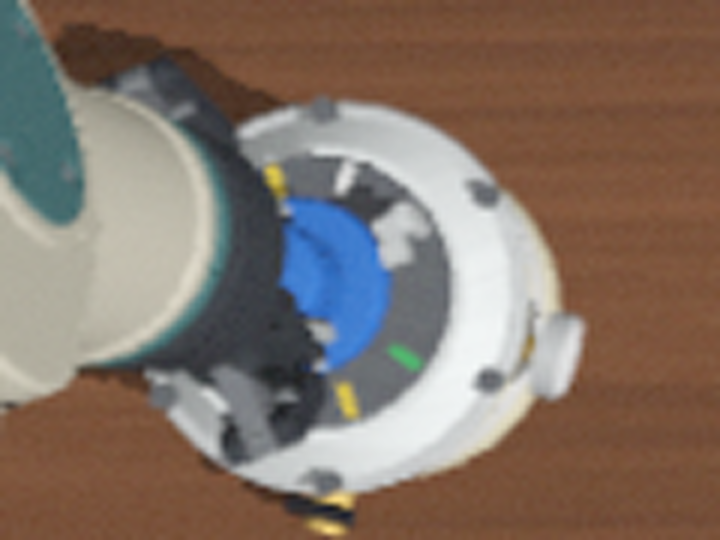

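Request:
carry_out([
  [0, 0, 0, 0, 0, -1, -1],
  [0, 0, 0, 0, 0, -1, -1],
  [0, 0, 0, 0, 0, 0, -1],
  [0, 0, 0, 0, 0, 0, -1],
])

```text
time_s: 7.85
ee_pos: [0.5329, 0.2608, 0.1765]
eef_rot: [179.9, -0.1, 111.7]
contact_force: [5.2, 0.0, 2.1]
gripper_width: 0.452
```

```bash
python3 - <<'E'
from h import *
s=manip.get_state();print(s['ee_pos'],s['eef_rot'],s['contact_force'],s['torque'],s['tau'])
E
```

```text
[0.5329437  0.26075412 0.1765255 ] [ 1.79907108e+02 -6.11382156e-02  1.11731279e+02] [5.23572403e+00 1.02173758e-03 2.11171551e+00] [ 0.0968205  -1.11017849 -1.32220057] [ -2.31262229 -49.76909637   1.19244553 -12.75884986   0.61885295
   1.74352325   1.31890062]
```

Request:
carry_out([
  [0, 0, 0, 0, 0, -1, -1],
  [0, 0, 0, 0, 0, -1, -1],
  [0, 0, 0, 0, 0, 0, -1],
  [0, 0, 0, 0, 0, 0, -1],
])

```text
time_s: 8.25
ee_pos: [0.5334, 0.26, 0.1765]
eef_rot: [179.9, 0.0, 113.7]
contact_force: [5.4, -0.8, 3.7]
gripper_width: 0.453
```

```bash
python3 - <<'E'
from h import *
s=manip.get_state();print(s['ee_pos'],s['eef_rot'],s['contact_force'],s['torque'],s['tau'])
im,d=manip.read_camera('scene')
cv2.imwrite('pics/s6z.png',cv2.resize(im[85:175,285:385,::-1],None,fx=6,fy=6,interpolation=cv2.INTER_CUBIC))
E
```

```text
[0.53335415 0.25998033 0.17652758] [1.79896289e+02 5.15125366e-03 1.13721856e+02] [ 5.38572078 -0.76241976  3.7016338 ] [-0.23628353 -1.3339768  -1.22752386] [ -3.11137542 -49.85112548   0.31098926 -12.79868424   0.19305185
   1.81471847   1.226198  ]
```

View pics/s6z.png

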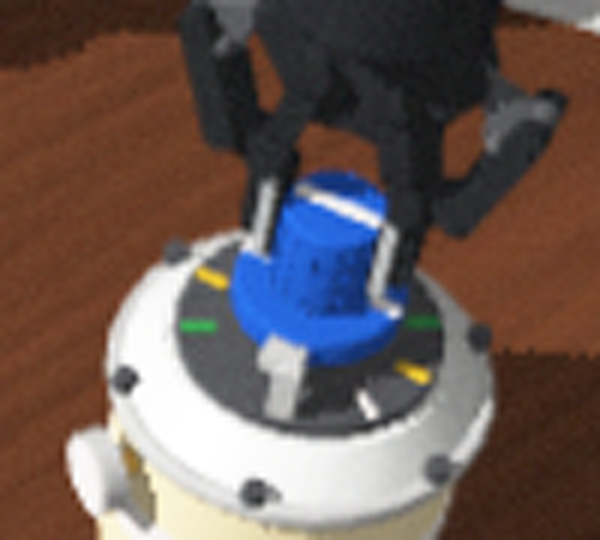

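Request:
carry_out([
  [0, 0, 0, 0, 0, 1.3, -1],
  [0, 0, 0, 0, 0, 1.2, -1],
  [0, 0, 0, 0, 0, 0, -1],
  [0, 0, 0.2, 0, 0, 0, -1],
  [0, 0, 0.2, 0, 0, 0, -1],
  [0, 0, 0.2, 0, 0, 0, -1],
  [0, 0, 0.2, 0, 0, 0, -1],
  [0, 0, 0.2, 0, 0, 0, -1],
  [0, 0, 0.05, 0, 0, 0, -1],
  [0, 0, 0, 0, 0, 0, -1],
  [0, 0, 0, 0, 0, 0, -1],
], newtons=80)

```text
time_s: 9.4
ee_pos: [0.5333, 0.2601, 0.1671]
eef_rot: [179.9, 0.0, 111.5]
contact_force: [2.8, -1.5, 11.2]
gripper_width: 0.447
```

```bash
python3 - <<'E'
from h import *
s=manip.get_state();print(s['ee_pos'],s['eef_rot'],s['contact_force'],s['torque'],s['tau'])
im,d=manip.read_camera('scene')
cv2.imwrite('pics/s7z.png',cv2.resize(im[85:175,285:385,::-1],None,fx=6,fy=6,interpolation=cv2.INTER_CUBIC))
E
```

```text
[0.53325218 0.26006809 0.16711304] [1.79885773e+02 4.18741953e-02 1.11492744e+02] [ 2.80287934 -1.47686925 11.17788489] [-0.50305505 -0.78858586 -0.03360102] [-2.11941339e+00 -4.59284449e+01  8.55664741e-01 -1.18689975e+01
 -7.74438567e-01  9.12089311e-01  4.03684995e-02]
```

View pics/s7z.png

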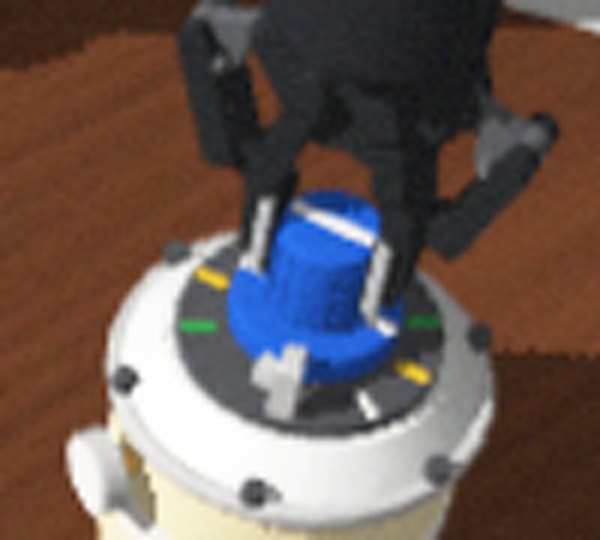

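Request:
carry_out([
  [0, 0, 0.08, 0, 0, 0, -1],
  [0, 0, 0, 0, 0, -2, -1],
  [0, 0, 0, 0, 0, -4, -1],
  [0, 0, 0, 0, 0, -4, -1],
  [0, 0, 0, 0, 0, -2, -1],
  [0, 0, 0, 0, 0, 0, -1],
])

```text
time_s: 10.05
ee_pos: [0.5335, 0.2602, 0.1666]
eef_rot: [179.9, 0.1, 123.6]
contact_force: [3.7, -1.6, 10.4]
gripper_width: 0.445
```

```bash
python3 - <<'E'
from h import *
s=manip.get_state();print(s['ee_pos'],s['eef_rot'],s['contact_force'],s['torque'],s['tau'][6])
im,d=manip.read_camera('scene')
cv2.imwrite('pics/s8z.png',cv2.resize(im[85:175,285:385,::-1],None,fx=6,fy=6,interpolation=cv2.INTER_CUBIC))
E
```

```text
[0.53354113 0.26021803 0.16656874] [1.79851246e+02 6.40731058e-02 1.23552119e+02] [ 3.66816331 -1.55257915 10.44251056] [-0.45635863 -0.87303346  0.08308963] 0.09670657804235816
```

View pics/s8z.png

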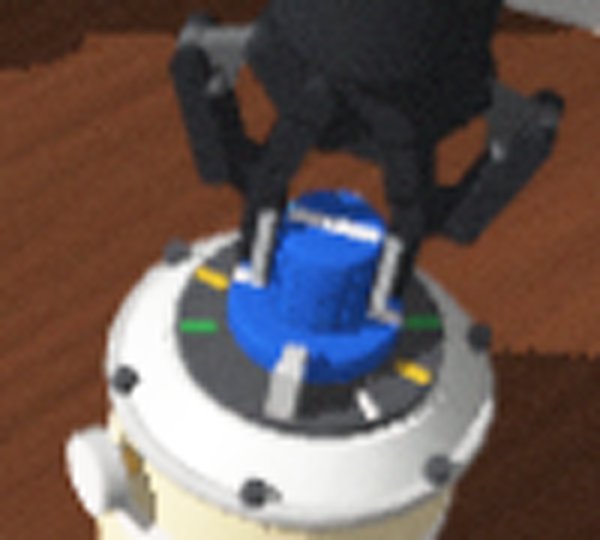

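Passing under the gate, low torque. Continue about 23° more.

Request:
carry_out([
  [0, 0, 0, 0, 0, -3, -1],
  [0, 0, 0, 0, 0, -4, -1],
  [0, 0, 0, 0, 0, -4, -1],
  [0, 0, 0, 0, 0, -4, -1],
  [0, 0, 0, 0, 0, -4, -1],
  [0, 0, 0, 0, 0, -3, -1],
  [0, 0, 0, 0, 0, -1, -1],
  [0, 0, 0, 0, 0, 0, -1],
])

```text
time_s: 10.9
ee_pos: [0.534, 0.2607, 0.1667]
eef_rot: [179.8, 0.2, 146.5]
contact_force: [4.4, -2.1, 11.8]
gripper_width: 0.444
```

```bash
python3 - <<'E'
from h import *
s=manip.get_state();print(s['ee_pos'],s['eef_rot'],s['contact_force'],s['torque'],s['tau'][6])
im,d=manip.read_camera('scene')
cv2.imwrite('pics/s9z.png',cv2.resize(im[85:175,285:385,::-1],None,fx=6,fy=6,interpolation=cv2.INTER_CUBIC))
E
```

```text
[0.53404678 0.2606812  0.16674069] [1.79821366e+02 1.52976485e-01 1.46538066e+02] [ 4.35459284 -2.14436432 11.78898036] [-0.40706743 -1.07010983  0.00750597] 0.06809256272390485
```

View pics/s9z.png

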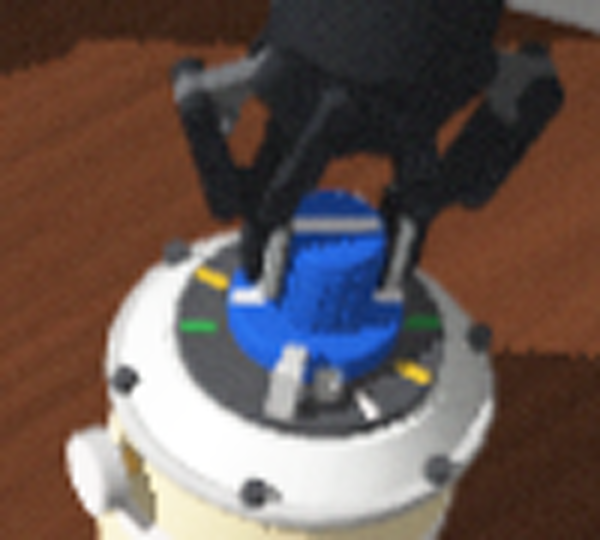

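Request:
carry_out([
  [0, 0, -0.2, 0, 0, 0, -1],
  [0, 0, -0.2, 0, 0, 0, -1],
  [0, 0, -0.2, 0, 0, 0, -1],
  [0, 0, -0.2, 0, 0, 0, -1],
  [0, 0, -0.15, 0, 0, 0, -1],
  [0, 0, 0, 0, 0, 0, -1],
  [0, 0, 0, 0, 0, 0, -1],
])

```text
time_s: 11.65
ee_pos: [0.534, 0.2607, 0.1753]
eef_rot: [179.8, 0.2, 146.5]
contact_force: [6.6, 0.4, 3.6]
gripper_width: 0.449
```

```bash
python3 - <<'E'
from h import *
s=manip.get_state();print(s['ee_pos'],s['eef_rot'],s['contact_force'],s['torque'],s['tau'][6])
im,d=manip.read_camera('scene')
cv2.imwrite('pics/s10z.png',cv2.resize(im[85:175,285:385,::-1],None,fx=6,fy=6,interpolation=cv2.INTER_CUBIC))
E
```

```text
[0.53400563 0.26069458 0.17530219] [1.79847069e+02 1.57910619e-01 1.46531165e+02] [6.5711125  0.37517608 3.6271713 ] [-0.13735431 -1.55429139 -0.00651926] -0.017096808878704906
```

View pics/s10z.png

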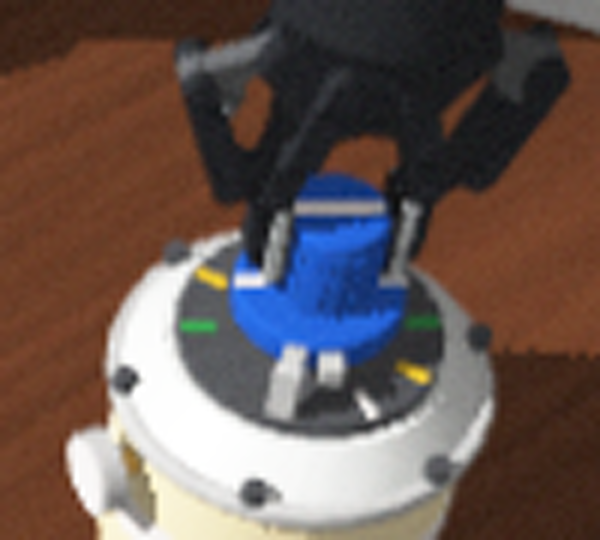

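Request:
carry_out([
  [0, 0, 0, 0, 0, 0, 0.3],
  [0, 0, 0, 0, 0, 0, 0.5],
  [0, 0, 0, 0, 0, 0, 0.5],
  [0, 0, 0, 0, 0, 0, 0.5],
  [0, 0, -1, 0, 0, 0, 0.5],
  [0, 0, -1, 0, 0, 0, 0.5],
  [0, 0, -2, 0, 0, 0, 0.5],
  [0, 0, -2, 0, 0, 0, 0.5],
  [0, 0, -2, 0, 0, 0, 0.5],
  [0, 0, -2, 0, 0, 0, 0.5],
  [0, 0, 0, 0, 0, 0, 0.5],
])

```text
time_s: 12.8
ee_pos: [0.5339, 0.2616, 0.2784]
eef_rot: [179.6, 0.2, 146.5]
contact_force: [0.5, -0.6, 0.1]
gripper_width: 0.75
```

```bash
python3 - <<'E'
from h import *
s=manip.get_state();print(s['ee_pos'],s['eef_rot'],s['contact_force'],s['time_s'])
im,d=manip.read_camera('scene')
cv2.imwrite('pics/s11.png',cv2.resize(im[85:175,285:385,::-1],None,fx=6,fy=6,interpolation=cv2.INTER_CUBIC))
cv2.imwrite('pics/s11full.png',im[:,:,::-1])
print(manip.tip_of('blue_grip','scene'))
E
```

```text
[0.53393477 0.26159613 0.27839982] [179.64432466   0.18285943 146.49798927] [ 0.54509455 -0.62273024  0.07870458] 12.8
[{'centre': [0.5315, 0.2629, 0.1919], 'confidence': 0.56}]
```

View pics/s11.png

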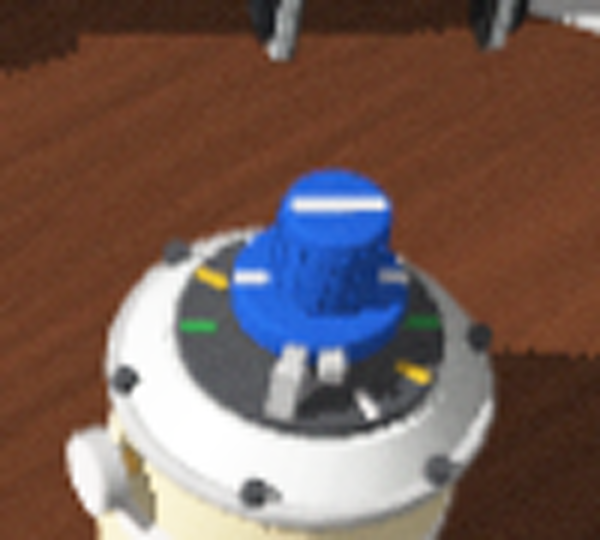

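View pics/s11full.png

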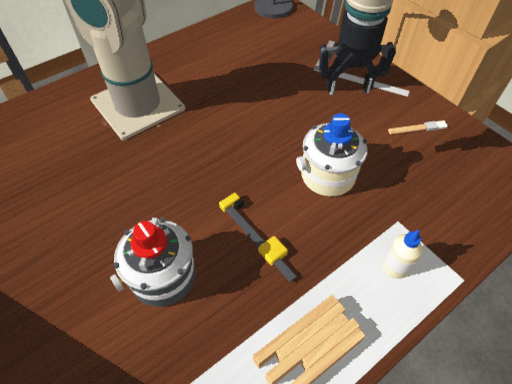

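```bash
python3 - <<'E'
from h import *
g=lambda x,y:bp('scene',285+x/6,85+y/6,.205)
d=g(291,205)-g(388,206);a=np.degrees(np.arctan2(d[1],d[0]));print(a, 'turned rad',np.radians((a-163.6)%180))
print(manip.close_job())
E
```

```text
-128.01987727484828 turned rad 1.1934582844716957
the job is handed in; nothing more can be done
None
```

The blue cap is open and standing back up. The job is handed in, with about 13 s on the robot's clock.

**What I did:**
1. I gripped the blue knob and turned it anticlockwise unpressed until the torque jumped to about 1.3 N m at the first stop.
2. While probing the stop, I turned a little too far and the pads slipped on the knob by about 3°. I backed off 2.5° before pressing.
3. I pressed the cap down about 10 mm, with 10–12 N on the tool while pressing and turning. I then turned it about 35° further under the gates, with low torque.
4. I let it rise with the gripper, opened the fingers and moved up clear.

**Last checks:**
- **Turn:** from the pictures, the cap turned about 1.19 rad from where it started. It needs to reach 1.06 on its own scale.
- **Position:** the white line matches the green marks, the lug stands up beyond its gate, and the network puts the grip point at 0.192 m (nominal 0.191).
- **Contact:** the gripper is about 70 mm above the knob's top, and the force reading is near zero.
- **Red cap:** it was not touched and looks unchanged.

A sideways force of 4–7 N during most of the turning suggests my axis estimate was off by about 1 mm. None of the final checks failed or disagreed.

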